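# Shut the recipe box and hold the bag clip open on its card

### The arm

A 6-joint arm with a two-finger parallel gripper is mounted at the origin on a cart in front of the work surface, level with it; the furniture and walls round the work are solid. World frame = base frame: x ahead of the robot, y to its left, z up, the work surface at z = 0. Lengths are in m, angles in degrees, forces in N, time in s.
With the tool pointing down it reaches from about 0.3 to 0.875 m from the base axis. Payload 4.2 kg.
Tool frame: the origin (TCP) lies on the centre line of the jaws, within the pads' length; the fingertips stand 17 mm ahead of it and the grasp point (between the pads) lies 2 mm behind it; z points along the fingers, y is the line along which they close (so a half turn about z gives the same grasp; the last joint's range is limited). The gripper opens to 85 mm and grips with 20 to 120 N. Pads are 22 mm wide; open, the fingers measure 114 mm over their backs; the gripper's body (76 mm by 85 mm) begins 54 mm behind the grasp point. The pads swing forward as they close: fully open they stand 13 mm farther back than shut.
Start: joints at [-68.067, 18.312, 89.639, -0, 72.044, -1.146], TCP at [0.225, -0.529, 0.248] pointing down, gripper open.
Joint ranges: [-177.97, 177.97], [-48.28, 115.42], [12.27, 149.76], [-77.06, 257.06], [2.81, 150.46], [-146.56, 146.56]. Speed limits (degrees/s): [147.25, 147.25, 180, 180, 180, 180].

### API

Orientations are given as [roll, pitch, yaw] about the fixed x, y, z axes, in that order (R = Rz(yaw) Ry(pitch) Rx(roll)).
In Python, from plant import readout, vision, workorder, trace, landmark_of gives the robot as it stands. The module is installed in compiled form; this text tells all that it offers.
- The arm moves only by the shell command python3 -m jog 'ROWS' [FORCE]. ROWS is JSON, a list of rows, each an object of numbers: "wx", "wy", "wz": the turn, a rotation vector about the tool's x, y, z in degrees; "dx", "dy", "dz": the shift along the tool's x, y, z in mm; "grip": the opening in per cent of the stroke, from 0 (shut) to 100 (fully open). In form: [{"wx": .., "wy": .., "wz": .., "dx": .., "dy": .., "dz": .., "grip": ..}, ...]. A call has 1 to 20 rows; each row shifts and turns the commanded pose from where the row before left it, along the tool's axes as they then stand; what a row does not reach is not made up. A row lasts 1/8 s, in which the tool goes at most 62.5 mm and 10.7 degrees, less where a joint would pass 70% of its speed; a pose out of reach is approached as far as the arm can. A call with a gripper value outside its range is refused whole. The fingers move at their own pace and stop on an object; FORCE is the grip in N (left out, the last holds). Time passes only in rows, so rows that do not move let the fingers close. It gives the time, the measured TCP pose, the force, the opening and the grip force at its end, in the units of the state.
- readout.get_obs(): the state, without advancing time (a new reading comes with each control period).
- vision.grab_frame(name): name is "side" or "top" or "wrist"; returns the picture (420x560x3 uint8, blue, green, red); there is no depth.
- vision.calibration(name): a dict with "K" (3x3 intrinsics, pixels), "dist_coeffs" ([k1, k2, p1, p2, k3] as OpenCV has them; the pictures are not rectified), "origin" and "attitude" of the camera in the world; the wrist camera has in their place "tool_from_camera" (4x4, takes a point from camera to tool coordinates, whose origin is the TCP and whose axes are the flange's). Camera axes: x right, y down, z forward; pixel columns grow to the right and rows downward; lengths in m; the calibration is good to about 2 mm. A picture is of the moment at which its call begins: read the wrist's pose just before it. calibration takes no time and is no camera call.
- workorder.job_done(): hands the job in; it is judged then, once.
Trained networks look in the newest picture that a camera, given by its name, has taken for a name from the list of things; names that differ only in an ending like _2 or _b are one class to them, and where a whole thing is asked for, a point or a joint stands for the part that bears it (a point fixed in the world has none). Each returns a list of dicts, best first, with "confidence" (0 to 1); they miss things now and then, are a little off and sometimes report something else, mostly with a low value. They report only what shows in the picture. A call takes as long as a camera call. They do not tell look-alikes from the thing itself.
- trace(camera, label): "pixels" (420x560 bool, what is visible of it).
- landmark_of(camera, label): "centre" ([x, y, z] in m, in the coordinates of the camera as it stood for that picture, good to about 4 mm: a listed point, or the origin of a listed thing).
The state is a dict: "t": time; "joint_pos": joint angles; "qd": joint speeds; "joint_torque": joint torques, N m; "eef_pos": TCP position; "orientation": TCP orientation; "ft_force": force on the tool from outside, world axes, zero at the start; "moment": the same for the moment, N m; "opening": opening from 0.0 (shut) to 1.0 (fully open); "grip_force": force on a finger pad.
Only numpy, scipy, OpenCV 4.12 (cv2) and the standard library are available. Lean on these libraries where they do the work, as an engineer would, in place of code of your own. Each camera call takes 0.05 s, during which the arm holds its last target. There are 200 camera calls.

### The job

Press the recipe box's lid shut until its catch snaps, so that the recipe card in the lid stands upright and firm. Then take the red bag clip by its two levers, squeeze it wide open, and hold it around the card's right-hand edge near mid-height, one jaw in front of the card and one behind, tips well past the edge, touching neither card nor box, so that I can slip a second card in. Finish like that, holding the clip squeezed open in mid-air; don't knock the card or the things standing around.

Things in the scene. Friction and masses are not known exactly. Their poses are not given: they have to be found in the camera images.
- recipe_box: sage-green recipe box with a pale wooden lid, fixed to the worktop, 120 (x) x 170 (y) x 100 mm without its lid. Origin: centre of its underside; z up, -x is its front (towards the robot), +y its left side. The lid turns on a hinge along y at (60, 0, 100) mm in this frame.
- box_lid (a joint): angle of the lid (rad): 0 = fully shut, grows as its front edge rises; starts at 0.18 to 0.42 and stays where left (stiff hinge, about 2 N at the front edge). A brass nib under the lid's front edge meets a spring ball on the box at about 0.07; about 10 N at the front edge pushes it past, and it snaps to 0 and stays there. Rigid stop at 0.
- lid_press (a point): place to press: top face of the lid (10 mm thick), on its midline, 16 mm behind its front edge and 108 mm in front of the hinge; with the lid shut it is at (-48, 0, 110) mm in the box's frame. The card stands 74 mm behind it.
- recipe_card: stiff laminated cream card, upright in the lid's groove and held by it (rocks about 0.1 rad under 1 N; leans back while the lid is ajar); 148 mm wide (y), 2.4 mm thick (x), 96 mm high above the lid. Origin: middle of its foot at the lid's top face, with the lid shut at (26, 0, 110) mm in the box's frame; x is normal to the card, away from the robot; y to its left edge; z up.
- card_edge (a point): middle of the card's right-hand (-y) edge, 48 mm above the lid; axes as the card's. With the lid shut it is at (26, -74, 158) mm in the box's frame.
- bag_clip: red plastic jumbo bag clip, 104 mm long, 32 mm wide, loose (about 60 g), lying on its side on the worktop. Origin: on the pivot pin, at the underside; x points along the clip to the jaw tips (50 mm away), -x to the lever ends (52 mm away), y across the clip in the direction the jaws spread, z up along the pin. The jaws start pointing to the robot's left (within 0.7 rad).
- clip_grip (a point): place to squeeze: midway between the two levers (black ribbed inlays outside), 36 mm from the pivot (at -x), 16 mm above the underside; fingers close along the clip's y. Over their outsides the levers are 44 mm apart here at rest (55 mm at their ends) and 19 mm, and parallel, when squeezed to the stop. 5 N on each lever starts to open the clip and about 11 N holds it fully open.
- clip_left (a joint): angle (rad) by which the clip's left (+y) half is opened: 0 = shut, 0.32 = squeezed to the stop; a spring shuts it.
- clip_right (a joint): the same for the right (-y) half. With both at 0.32 the jaw tips stand 31 mm apart, 47 mm from the pivot.
- clip_left_tip (a point): inner face of the black rubber tip of the left (+y) jaw, mid-width.
- clip_right_tip (a point): inner face of the black rubber tip of the right (-y) jaw, mid-width.
- mandarin: mandarin, 63 mm across, 56 mm high, right of the work; bystander. Origin: its underside.
- salt_mill: small salt shaker with a grey top, 44 mm across, 90 mm high; right of the work; bystander. Origin: centre of its underside.
- lemon: lemon, 73 x 52 x 52 mm, left of the work; bystander. Origin: its underside.
- mug: white mug, 92 x 127 x 95 mm, left of the work; bystander. Origin: centre of its underside.
Not all that is in view belongs to the job. There is more than one size of the bag_clip; the job needs the larger.

How it is judged (in metres and radians):
On the way, in this order (a step that is already met when the one before it is completed fails the run):
1. the lid has been pressed shut past its catch (value of joint box_lid below 0.03 rad), for 0.2 s.
2. the clip is squeezed open in the fingers and lifted off the worktop (value of joint each of clip_left, clip_right above 0.22 rad and contact force between bag_clip and the fingers above 3 N and height (world z) of bag_clip above 0.03 m), for 0.2 s.
At the end, for the whole second after the job is handed in: Lid latched (under 0.03 rad); clip held by the fingers alone, both halves open over 0.22 rad; jaw tips one each side of the card, 5 mm or more from its mid-plane, 6 to 45 mm past its right edge, within 30 mm of mid-height, clip within 0.35 rad of upright, still, not touching card or box (value of joint box_lid below 0.03 rad and value of joint each of clip_left, clip_right above 0.22 rad and ((x of clip_left_tip in the frame of card_edge below -0.005 m and x of clip_right_tip in the frame of card_edge above 0.005 m) or (x of clip_right_tip in the frame of card_edge below -0.005 m and x of clip_left_tip in the frame of card_edge above 0.005 m)) and y of clip_left_tip in the frame of card_edge between 0.006 and 0.045 m and z of clip_left_tip in the frame of card_edge between -0.03 and 0.03 m and y of clip_right_tip in the frame of card_edge between 0.006 and 0.045 m and z of clip_right_tip in the frame of card_edge between -0.03 and 0.03 m and angle between the z axis of bag_clip and the z axis of card_edge, either way round below 0.35 rad and contact force between bag_clip and the fingers above 3 N and contact force between bag_clip and recipe_box below 0.3 N and height (world z) of bag_clip above 0.08 m and linear speed of bag_clip below 0.03 m/s); the arm keeps its last pose, push and grip.
It fails at once if the mandarin is pushed away (over 30 mm) (distance of mandarin from where it was at the start of the episode above 0.03 m).
It fails at once if the salt shaker is pushed away (over 30 mm) (distance of salt_mill from where it was at the start of the episode above 0.03 m).
It fails at once if the lemon is pushed away (over 30 mm) (distance of lemon from where it was at the start of the episode above 0.03 m).
It fails at once if the mug is pushed away (over 30 mm) (distance of mug from where it was at the start of the episode above 0.03 m).
It fails at once if the card is knocked (over 8 N) (contact force between anything else and recipe_card above 8 N).
It also fails if it takes over 43 s, if anything falls off the work surface, if the arm or the gripper's body presses on something with over 40 N, if the wrist force passes 120 N, or if a joint passes its speed limit or range.

## Working session

There is one attempt and no reset: what is moved stays moved. The work goes in short steps, Python scripts to look and compute and a shell command to move; the robot and the scene stay as the last step left them, time stands still between calls to the robot, and variables do not carry over. Pictures are saved under pics/ and viewed, at most 12 in all, crops included, and the job is handed in when it is done.

```bash
mkdir -p pics; cat > h.py <<'E'
import numpy as np, cv2
from scipy.spatial.transform import Rotation as R
from plant import readout, vision, workorder, trace, landmark_of
def cam(name):
    c=vision.calibration(name); T=np.eye(4)
    if name=="wrist":
        o=readout.get_obs(); B=np.eye(4); B[:3,:3]=R.from_euler('xyz',o["orientation"],degrees=True).as_matrix(); B[:3,3]=o["eef_pos"]
        T=B@np.array(c["tool_from_camera"])
    else:
        a=np.array(c["attitude"],float); T[:3,3]=c["origin"]
        T[:3,:3]=a if a.shape==(3,3) else (R.from_euler('xyz',a,degrees=True).as_matrix() if a.size==3 else R.from_quat(a).as_matrix())
    return c,T
def find(name,T,labels):
    for l in labels:
        for d in landmark_of(name,l)[:3]:
            p=T@np.append(d["centre"],1); print(name,l,round(d["confidence"],2),p[:3].round(4))
def proj(name,T,P):
    c=vision.calibration(name); M=np.linalg.inv(T)
    return cv2.projectPoints(np.array(P,float).reshape(-1,1,3),cv2.Rodrigues(M[:3,:3])[0],M[:3,3],np.array(c["K"]),np.array(c["dist_coeffs"]))[0][:,0]
def plane(name,T,uv,z):
    c=vision.calibration(name)
    n=cv2.undistortPoints(np.array(uv,float).reshape(-1,1,2),np.array(c["K"]),np.array(c["dist_coeffs"]))[:,0]
    d=np.c_[n,np.ones(len(n))]@T[:3,:3].T; return T[:3,3]+d*((z-T[2,3])/d[:,2])[:,None]
def Twb():
    o=readout.get_obs(); return R.from_euler('xyz',o["orientation"],degrees=True).as_matrix(), np.array(o["eef_pos"])
def go(p,rot=None):
    M,q=Twb(); print("shift tool mm",((np.array(p)-q)@M*1000).round(1))
    if rot is not None: print("rotvec tool deg",np.degrees(R.from_matrix(M.T@rot).as_rotvec()).round(1))
E
python3 - <<'E'
from h import *
print({k:vision.calibration("top")[k] for k in("origin","attitude")})
o=readout.get_obs();print(o)
for n in("top","side"):
    c,T=cam(n); f=vision.grab_frame(n); cv2.imwrite(f"pics/{n}0.png",f)
    find(n,T,["recipe_box","lid_press","card_edge","recipe_card","bag_clip","clip_grip","clip_left_tip","clip_right_tip","mandarin","salt_mill","lemon","mug"])
print(readout.get_obs()["t"])
E
```

```text
{'origin': array([0.28604375, 0.00280821, 1.30782461]), 'attitude': array([-170.64600414,    0.18264876,  -90.42974311])}
{'t': 0.0, 'joint_pos': array([-6.80659394e+01,  1.83515671e+01,  8.97082575e+01, -1.14696869e-03,
        7.20442854e+01, -1.14711984e+00]), 'qd': array([ 0.03887025, -0.1476823 ,  0.0081618 ,  0.0182369 , -0.07211332,
       -0.00965998]), 'joint_torque': array([-2.22363247e-03, -4.15529037e+01, -2.34164178e+01, -2.16056719e-04,
        8.09187361e-03, -6.86967539e-06]), 'eef_pos': array([ 0.22523159, -0.52854893,  0.24747044]), 'orientation': array([-1.79895889e+02, -9.94003978e-04,  2.30815341e+01]), 'ft_force': array([-0.9623075 , -0.3852849 , -0.28115596]), 'moment': array([-0.00075835, -0.04724081, -0.02387137]), 'grip_force': 0.0, 'opening': 1.0010891380075861}
top recipe_box 0.69 [0.5115 0.1828 0.0016]
top recipe_box 0.61 [ 0.4834 -0.0848  0.0141]
top recipe_box 0.48 [0.5732 0.1183 0.1657]
top lid_press 0.73 [ 0.4284  0.3478 -0.0008]
top lid_press 0.72 [0.4778 0.1772 0.1537]
top card_edge 0.65 [0.5728 0.1156 0.164 ]
top recipe_card 0.64 [0.5478 0.1906 0.1
[... 841 characters left out ...]
223 0.167 ]
side recipe_card 0.81 [0.5477 0.1887 0.1233]
side bag_clip 0.71 [ 0.4966 -0.1386  0.0014]
side bag_clip 0.57 [ 0.4553  0.0043 -0.0009]
side clip_grip 0.73 [ 0.4683 -0.0249  0.0118]
side clip_grip 0.56 [ 0.4946 -0.1735  0.0123]
side clip_left_tip 0.55 [ 0.4903 -0.0897  0.0179]
side clip_left_tip 0.17 [ 0.4955 -0.1377  0.0031]
side clip_right_tip 0.61 [0.452  0.0344 0.0101]
side clip_right_tip 0.45 [ 0.4859 -0.0875  0.0134]
side mandarin 0.84 [ 0.4413 -0.3307  0.0024]
side salt_mill 0.72 [ 0.5417 -0.3148 -0.002 ]
side lemon 0.91 [ 4.308e-01  3.475e-01 -1.000e-04]
side mug 0.76 [ 0.5822  0.3458 -0.0022]
side mug 0.54 [0.5461 0.1923 0.1206]
side mug 0.23 [ 0.4962 -0.1732  0.0132]
1.3
```

View pics/top0.png

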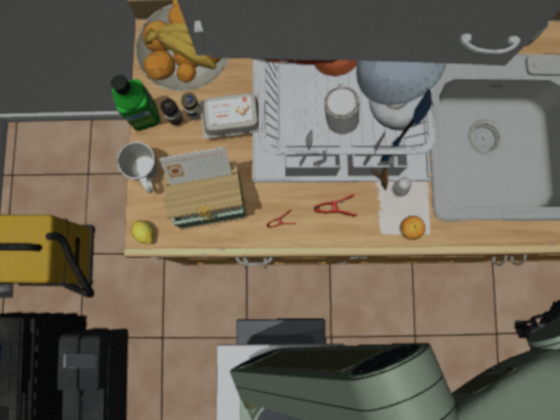

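View pics/side0.png

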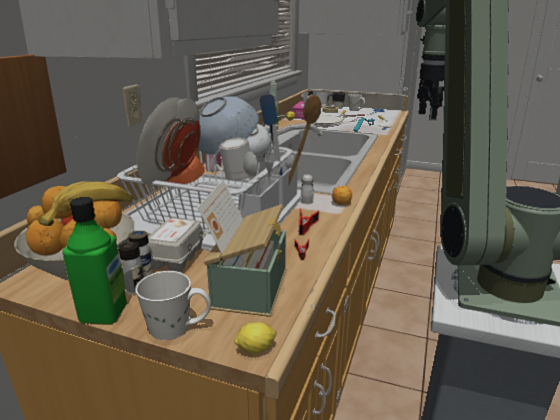

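The job's clip is the larger one at top pixel (333,207), with its wide lever end right and jaws left. The look-alike is the smaller clip at (281,220). The box is at (205,195) with its lid ajar, lemon at (143,232), mug at (138,163), mandarin at (413,228) and shaker at (402,185). I'll go above the large clip for the close check.

```bash
python3 -m jog '[{"wz":-10.7},{"wz":-10.7},{"wz":-10.7},{"wz":-10.7},{"wz":-10.7},{"wz":-10.7},{"wz":-10.7},{"dx":42,"dy":40},{"dx":42,"dy":40},{"dx":42,"dy":40},{"dx":42,"dy":40},{"dx":42,"dy":40},{"dx":42,"dy":40},{"dx":42,"dy":40},{"dx":42,"dy":40},{"dx":0}]'
python3 - <<'E'
from h import *
c,T=cam("wrist"); f=vision.grab_frame("wrist"); cv2.imwrite("pics/w1.png",f)
find("wrist",T,["bag_clip","clip_grip","clip_left_tip","clip_right_tip"])
E
```

```text
invalid input at $[0]: expected keys wx, wy, wz, dx, dy, dz, grip
```

View pics/w1.png

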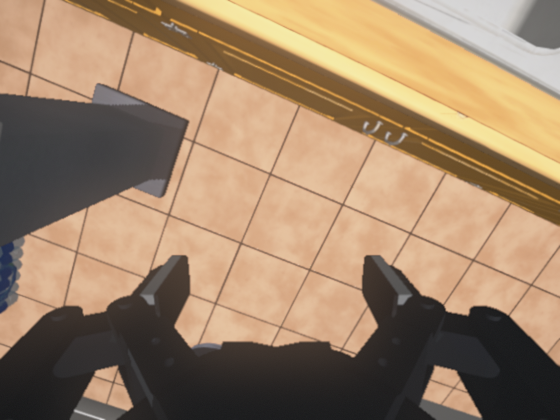

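The move was refused because every row needs all keys, so this picture only shows the floor and counter edge from the start pose. I'll retype it in full.

```bash
python3 -m jog '[{"wx":0,"wy":0,"wz":-10.7,"dx":0,"dy":0,"dz":0,"grip":100},{"wx":0,"wy":0,"wz":-10.7,"dx":0,"dy":0,"dz":0,"grip":100},{"wx":0,"wy":0,"wz":-10.7,"dx":0,"dy":0,"dz":0,"grip":100},{"wx":0,"wy":0,"wz":-10.7,"dx":0,"dy":0,"dz":0,"grip":100},{"wx":0,"wy":0,"wz":-10.7,"dx":0,"dy":0,"dz":0,"grip":100},{"wx":0,"wy":0,"wz":-10.7,"dx":0,"dy":0,"dz":0,"grip":100},{"wx":0,"wy":0,"wz":-10.7,"dx":0,"dy":0,"dz":0,"grip":100},{"wx":0,"wy":0,"wz":0,"dx":42,"dy":40,"dz":0,"grip":100},{"wx":0,"wy":0,"wz":0,"dx":42,"dy":40,"dz":0,"grip":100},{"wx":0,"wy":0,"wz":0,"dx":42,"dy":40,"dz":0,"grip":100},{"wx":0,"wy":0,"wz":0,"dx":42,"dy":40,"dz":0,"grip":100},{"wx":0,"wy":0,"wz":0,"dx":42,"dy":40,"dz":0,"grip":100},{"wx":0,"wy":0,"wz":0,"dx":42,"dy":40,"dz":0,"grip":100},{"wx":0,"wy":0,"wz":0,"dx":42,"dy":40,"dz":0,"grip":100},{"wx":0,"wy":0,"wz":0,"dx":42,"dy":40,"dz":0,"grip":100},{"wx":0,"wy":0,"wz":0,"dx":0,"dy":0,"dz":0,"grip":100}]'
python3 - <<'E'
from h import *
c,T=cam("wrist"); f=vision.grab_frame("wrist"); cv2.imwrite("pics/w2.png",f)
find("wrist",T,["bag_clip","clip_grip","clip_left_tip","clip_right_tip"])
E
```

```text
t: 3.55
eef_pos: [0.4975, -0.1489, 0.2482]
orientation: [180.0, -0.0, 98.3]
ft_force: [-0.5, -0.6, -0.2]
opening: 1.001
grip_force: 0.0
wrist bag_clip 0.88 [ 0.4604  0.0046 -0.004 ]
wrist clip_grip 0.65 [ 0.4652 -0.0214  0.0083]
wrist clip_grip 0.56 [ 0.4965 -0.1696  0.0175]
wrist clip_left_tip 0.82 [0.4498 0.0343 0.0128]
wrist clip_left_tip 0.66 [ 0.4892 -0.0883  0.0163]
wrist clip_right_tip 0.61 [ 0.4891 -0.0869  0.0163]
wrist clip_right_tip 0.51 [0.4474 0.0361 0.0073]
```

View pics/w2.png

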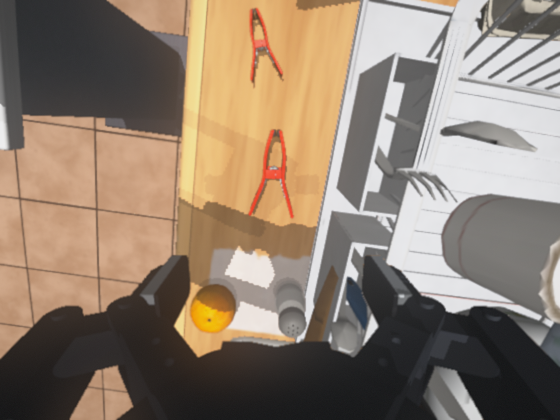

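The close picture confirms the choice. The large clip has its tips at (277,132), pivot at (275,175) and lever ends at (250,213) and (293,216); the small one is at (262,45). Next I press the lid with shut fingers.

```bash
python3 -m jog '[{"wx":0,"wy":0,"wz":0,"dx":54.7,"dy":2.3,"dz":0,"grip":0},{"wx":0,"wy":0,"wz":0,"dx":54.7,"dy":2.3,"dz":0,"grip":0},{"wx":0,"wy":0,"wz":0,"dx":54.7,"dy":2.3,"dz":0,"grip":0},{"wx":0,"wy":0,"wz":0,"dx":54.7,"dy":2.3,"dz":0,"grip":0},{"wx":0,"wy":0,"wz":0,"dx":54.7,"dy":2.3,"dz":0,"grip":0},{"wx":0,"wy":0,"wz":0,"dx":54.7,"dy":2.3,"dz":0,"grip":0},{"wx":0,"wy":0,"wz":0,"dx":0,"dy":0,"dz":30,"grip":0},{"wx":0,"wy":0,"wz":0,"dx":0,"dy":0,"dz":30,"grip":0},{"wx":0,"wy":0,"wz":0,"dx":0,"dy":0,"dz":10,"grip":0},{"wx":0,"wy":0,"wz":0,"dx":0,"dy":0,"dz":10,"grip":0},{"wx":0,"wy":0,"wz":0,"dx":0,"dy":0,"dz":10,"grip":0},{"wx":0,"wy":0,"wz":0,"dx":0,"dy":0,"dz":10,"grip":0},{"wx":0,"wy":0,"wz":0,"dx":0,"dy":0,"dz":10,"grip":0},{"wx":0,"wy":0,"wz":0,"dx":0,"dy":0,"dz":10,"grip":0}]'
python3 -m jog '[{"wx":0,"wy":0,"wz":0,"dx":0,"dy":0,"dz":4,"grip":0},{"wx":0,"wy":0,"wz":0,"dx":0,"dy":0,"dz":1,"grip":0},{"wx":0,"wy":0,"wz":0,"dx":0,"dy":0,"dz":0,"grip":0}]'
```

```text
t: 5.55
eef_pos: [0.4633, 0.175, 0.1285]
orientation: [-179.9, 0.0, 98.0]
ft_force: [-3.1, -0.5, 2.6]
opening: -0.0
grip_force: 1.3
t: 5.92
eef_pos: [0.4633, 0.175, 0.1266]
orientation: [180.0, -0.0, 98.0]
ft_force: [-9.2, -2.9, 27.8]
opening: -0.0
grip_force: 14.3
```

```bash
python3 -m jog '[{"wx":0,"wy":0,"wz":0,"dx":0,"dy":0,"dz":-40,"grip":0},{"wx":0,"wy":0,"wz":0,"dx":0,"dy":0,"dz":-60,"grip":0},{"wx":0,"wy":0,"wz":0,"dx":-60,"dy":0,"dz":-10,"grip":80},{"wx":0,"wy":0,"wz":0,"dx":-60,"dy":0,"dz":0,"grip":80},{"wx":0,"wy":0,"wz":0,"dx":-60,"dy":0,"dz":0,"grip":80},{"wx":0,"wy":0,"wz":0,"dx":-60,"dy":0,"dz":0,"grip":80},{"wx":0,"wy":0,"wz":0,"dx":0,"dy":0,"dz":0,"grip":80}]'
python3 - <<'E'
from h import *
for n in("top","side","wrist"):
    c,T=cam(n); f=vision.grab_frame(n); cv2.imwrite(f"pics/{n}3.png",f)
    find(n,T,["recipe_box","lid_press","card_edge","recipe_card"]+(["bag_clip","clip_grip","clip_left_tip","clip_right_tip"] if n=="wrist" else []))
print(readout.get_obs()["t"])
c,T=cam("side");cv2.imwrite("pics/side3c.png",cv2.resize(cv2.imread("pics/side3.png")[160:320,170:370],None,fx=3.5,fy=3.5))
E
```

```text
t: 6.8
eef_pos: [0.4976, -0.066, 0.2328]
orientation: [180.0, 0.1, 97.7]
ft_force: [-0.1, 0.2, -0.2]
opening: 0.803
grip_force: 0.0
top recipe_box 0.92 [ 0.5092  0.183  -0.0069]
top recipe_box 0.55 [0.5382 0.1877 0.1109]
top lid_press 0.93 [0.4621 0.1746 0.1118]
top lid_press 0.73 [ 0.4871 -0.0859  0.0161]
top card_edge 0.64 [0.5517 0.1099 0.1565]
top recipe_card 0.91 [0.5397 0.188  0.1114]
top recipe_card 0.63 [0.4616 0.1754 0.1109]
top recipe_card 0.16 [0.4267 0.3495 0.0006]
side recipe_box 0.81 [ 0.5114  0.1811 -0.0021]
side lid_press 0.74 [0.4669 0.1738 0.1081]
side card_edge 0.81 [0.557  0.1195 0.1535]
side card_edge 0.66 [ 0.5119  0.1812 -0.0035]
side recipe_card 0.58 [0.5367 0.1892 0.1086]
wrist recipe_card 0.67 [ 0.4974 -0.1716  0.0207]
wrist bag_clip 0.79 [ 0.4579  0.0058 -0.0022]
wrist bag_clip 0.72 [ 0.4967 -0.1398 -0.0009]
wrist clip_grip 0.96 [ 0.4953 -0.1696  0.0192]
wrist clip_grip 0.88 [ 0.4622 -0.0214  0.0085]
wrist clip_left_tip 0.87 [ 0.4881 -0.0871  0.0155]
wrist clip_left_tip 0.66 [0.4504 0.0334 0.0139]
wrist clip_left_tip 0.18 [ 0.4943 -0.1712  0.0165]
wrist clip_right_tip 0.74 [0.4464 0.0376 0.0067]
wrist clip_right_tip 0.6 [ 0.4903 -0.09    0.0174]
7.75
```

View pics/side3c.png

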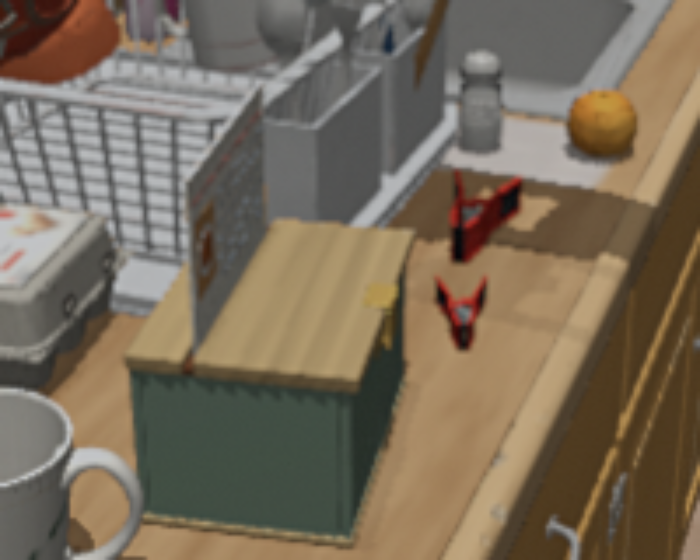

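The crop shows the lid shut flat (390,295) and the card upright (225,220). The clip is untouched at (480,215), and the grey caddy at (320,130) is the thing to watch later. Now I grasp the clip.

```bash
python3 -m jog '[{"wx":0,"wy":0,"wz":0,"dx":-51.4,"dy":-8.1,"dz":0,"grip":80},{"wx":0,"wy":0,"wz":0,"dx":-51.4,"dy":-8.1,"dz":0,"grip":80},{"wx":0,"wy":0,"wz":3.1,"dx":0,"dy":0,"dz":50,"grip":80},{"wx":0,"wy":0,"wz":0,"dx":0,"dy":0,"dz":50,"grip":80},{"wx":0,"wy":0,"wz":0,"dx":0,"dy":0,"dz":50,"grip":80},{"wx":0,"wy":0,"wz":0,"dx":0,"dy":0,"dz":40,"grip":80},{"wx":0,"wy":0,"wz":0,"dx":0,"dy":0,"dz":15,"grip":80},{"wx":0,"wy":0,"wz":0,"dx":0,"dy":0,"dz":7,"grip":80},{"wx":0,"wy":0,"wz":0,"dx":0,"dy":0,"dz":0,"grip":80}]' 30
python3 - <<'E'
from h import *
c,T=cam("wrist"); f=vision.grab_frame("wrist"); cv2.imwrite("pics/w4.png",f); go([0.4953,-0.170,0.020])
find("wrist",T,["bag_clip","clip_grip","clip_left_tip"])
E
```

```text
t: 8.88
eef_pos: [0.4961, -0.1669, 0.0221]
orientation: [179.9, 0.0, 94.9]
ft_force: [-0.4, -0.4, 0.2]
opening: 0.795
grip_force: 0.0
shift tool mm [-2.9 -1.3  2.5]
wrist bag_clip 0.78 [ 4.971e-01 -1.381e-01  3.000e-04]
wrist clip_left_tip 0.65 [ 0.4896 -0.0864  0.0159]
```

View pics/w4.png

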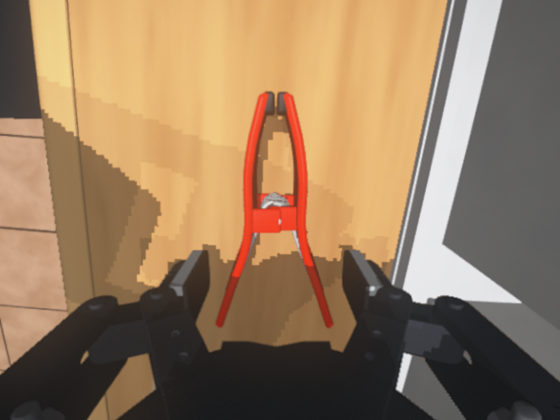

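The clip is centred between the fingers: levers run to (220,325) and (330,325), pads at (209,270) and (343,270). I shift 5 mm toward the lever ends and close.

```bash
python3 -m jog '[{"wx":0,"wy":0,"wz":0,"dx":-5,"dy":0,"dz":2,"grip":80},{"wx":0,"wy":0,"wz":0,"dx":0,"dy":0,"dz":0,"grip":50},{"wx":0,"wy":0,"wz":0,"dx":0,"dy":0,"dz":0,"grip":30},{"wx":0,"wy":0,"wz":0,"dx":0,"dy":0,"dz":0,"grip":0},{"wx":0,"wy":0,"wz":0,"dx":0,"dy":0,"dz":0,"grip":0},{"wx":0,"wy":0,"wz":0,"dx":0,"dy":0,"dz":0,"grip":0},{"wx":0,"wy":0,"wz":0,"dx":0,"dy":0,"dz":0,"grip":0},{"wx":0,"wy":0,"wz":0,"dx":0,"dy":0,"dz":0,"grip":0}]' 30
python3 - <<'E'
from h import *
c,T=cam("wrist"); f=vision.grab_frame("wrist"); cv2.imwrite("pics/w5.png",f)
find("wrist",T,["bag_clip","clip_left_tip","clip_right_tip"])
E
```

```text
t: 10.07
eef_pos: [0.4974, -0.1722, 0.0209]
orientation: [179.8, 0.1, 94.9]
ft_force: [0.3, -0.0, 9.1]
opening: 0.204
grip_force: 30.7
wrist bag_clip 0.64 [ 0.4973 -0.1353  0.0005]
wrist clip_left_tip 0.8 [ 0.4777 -0.0843  0.0148]
wrist clip_right_tip 0.82 [ 0.5074 -0.0822  0.0186]
```

View pics/w5.png

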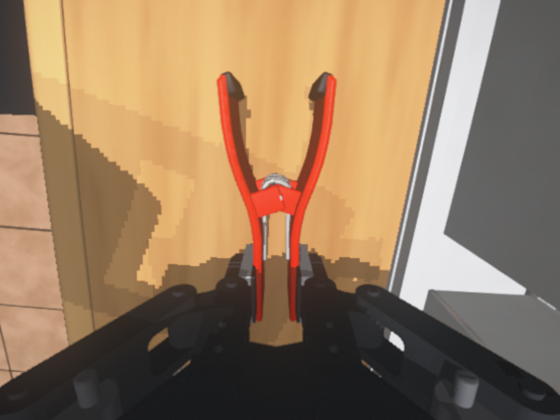

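The clip is squeezed wide open: tips at (230,85) and (325,85), levers parallel between the pads. Opening reads 0.20 at 30 N. Lift straight up and move left, staying in front of the caddy.

```bash
python3 -m jog '[{"wx":0,"wy":0,"wz":0,"dx":0,"dy":0,"dz":-20,"grip":0},{"wx":0,"wy":0,"wz":0,"dx":0,"dy":0,"dz":-40,"grip":0},{"wx":0,"wy":0,"wz":0,"dx":0,"dy":0,"dz":-50,"grip":0},{"wx":0,"wy":0,"wz":0,"dx":0,"dy":0,"dz":-50,"grip":0},{"wx":0,"wy":0,"wz":0,"dx":0,"dy":0,"dz":-50,"grip":0},{"wx":0,"wy":0,"wz":0,"dx":0,"dy":0,"dz":-40,"grip":0},{"wx":0,"wy":0,"wz":-6.1,"dx":20,"dy":2,"dz":0,"grip":0},{"wx":0,"wy":0,"wz":0,"dx":40,"dy":8,"dz":0,"grip":0},{"wx":0,"wy":0,"wz":0,"dx":40,"dy":8,"dz":0,"grip":0},{"wx":0,"wy":0,"wz":0,"dx":40,"dy":8,"dz":0,"grip":0},{"wx":0,"wy":0,"wz":0,"dx":20,"dy":4,"dz":0,"grip":0},{"wx":0,"wy":0,"wz":0,"dx":0,"dy":0,"dz":0,"grip":0},{"wx":0,"wy":0,"wz":0,"dx":0,"dy":0,"dz":0,"grip":0}]'
python3 - <<'E'
from h import *
c,T=cam("wrist"); f=vision.grab_frame("wrist"); 
find("wrist",T,["bag_clip","clip_left_tip","clip_right_tip","card_edge","recipe_card","lid_press"])
# predicted card top outline in red for yaw 11
e=np.array([.552,.1157,.158]); u=np.array([-np.sin(np.radians(11)),np.cos(np.radians(11)),0])
P=[e+[0,0,.048],e+[0,0,.048]+.148*u,e-[0,0,.048]]
print(proj("wrist",T,P).round(0))
cv2.imwrite("pics/w6.png",f)
E
```

```text
t: 11.9
eef_pos: [0.4967, -0.0093, 0.2692]
orientation: [-180.0, 0.0, 101.0]
ft_force: [0.7, 0.1, -1.6]
opening: 0.205
grip_force: 29.7
wrist bag_clip 0.83 [0.4921 0.0272 0.2475]
wrist bag_clip 0.54 [ 0.4601  0.0037 -0.0031]
wrist clip_left_tip 0.94 [0.466  0.0739 0.2664]
wrist clip_left_tip 0.49 [0.4924 0.0299 0.2465]
wrist clip_right_tip 0.77 [0.4973 0.0803 0.2617]
wrist clip_right_tip 0.71 [0.4492 0.0379 0.0114]
wrist card_edge 0.9 [0.5525 0.1136 0.1577]
[[ 407.   50.]
 [ 434. -277.]
 [ 361.   75.]]
```

View pics/w6.png

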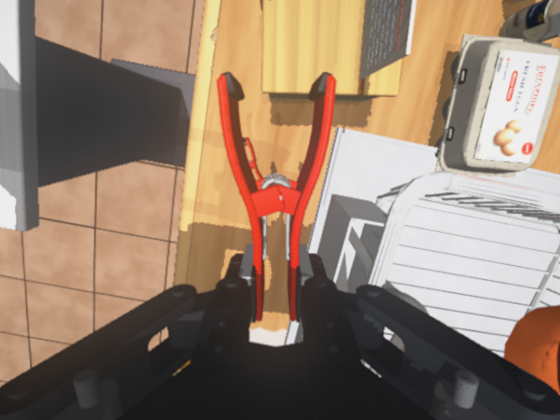

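The prediction matches the picture: the card's right edge shows top corner (408,53) and foot (363,73), against predicted (407,50) and (361,75). The rack's corner at (400,185) needs a clearance check.

```bash
python3 - <<'E'
from h import *
c,T=cam("wrist"); _,S=cam("side"); _,A=cam("top")
for px in ([400,185],[385,230],[330,215],[385,200]):
  for z in (.04,.08,.12,.16):
    p=plane("wrist",T,[px],z); print(px,z,p.round(3),proj("side",S,p).round(0),proj("top",A,p).round(0))
d=np.radians(101);u=np.array([np.cos(d),np.sin(d),0])
e=np.array([.552,.115,.158]); tip=np.array([.4817,.0771,.264])
M,q=Twb(); print((tip-q)@M*1000)
go(q+e+.024*u+[0,0,.004]-tip)
E
```

```text
[400, 185] 0.04 [[0.65  0.017 0.04 ]] [[226. 228.]] [[272. 144.]]
[400, 185] 0.08 [[0.631 0.022 0.08 ]] [[232. 215.]] [[270. 147.]]
[400, 185] 0.12 [[0.613 0.027 0.12 ]] [[237. 202.]] [[268. 150.]]
[400, 185] 0.16 [[0.594 0.032 0.16 ]] [[243. 188.]] [[266. 153.]]
[385, 230] 0.04 [[ 0.649 -0.043  0.04 ]] [[237. 219.]] [[296. 144.]]
[385, 230] 0.08 [[ 0.63  -0.032  0.08 ]] [[241. 207.]] [[292. 147.]]
[385, 230] 0.12 [[ 0.612 -0.02   0.12 ]] [[246. 195.]] [[288. 150.]]
[385, 230] 0.16 [[ 0.593 -0.008  0.16 ]] [[250. 182.]] [[283. 153.]]
[330, 215] 0.04 [[ 0.574 -0.037  0.04 ]] [[263. 224.]] [[294. 173.]]
[330, 215] 0.08 [[ 0.564 -0.026  0.08 ]] [[265. 212.]] [[290. 173.]]
[330, 215] 0.12 [[ 0.554 -0.015  0.12 ]] [[267. 199.]] [[286. 174.]]
[330, 215] 0.16 [[ 0.544 -0.004  0.16 ]] [[269. 185.]] [[281. 174.]]
[385, 200] 0.04 [[ 0.637 -0.005  0.04 ]] [[235. 225.]] [[281. 149.]]
[385, 200] 0.08 [[0.62  0.003 0.08 ]] [[239. 213.]] [[278. 151.]]
[385, 200] 0.12 [[0.603 0.01  0.12 ]] [[244. 200.]] [[275. 154.]]
[385, 200] 0.16 [[0.585 0.017 0.16 ]] [[249. 186.]] [[272. 157.]]
[87.62345424  1.48765744  5.24217878]
shift tool mm [ 47.9  76.2 102. ]
```

```bash
python3 - <<'E'
import cv2
a=cv2.imread("pics/top3.png")[60:230,220:420]; b=cv2.imread("pics/side3.png")[110:280,190:390]
cv2.imwrite("pics/rack.png",cv2.resize(cv2.hconcat([a,b]),None,fx=2,fy=2,interpolation=cv2.INTER_CUBIC))
E
```

```text
(no output)
```

View pics/rack.png

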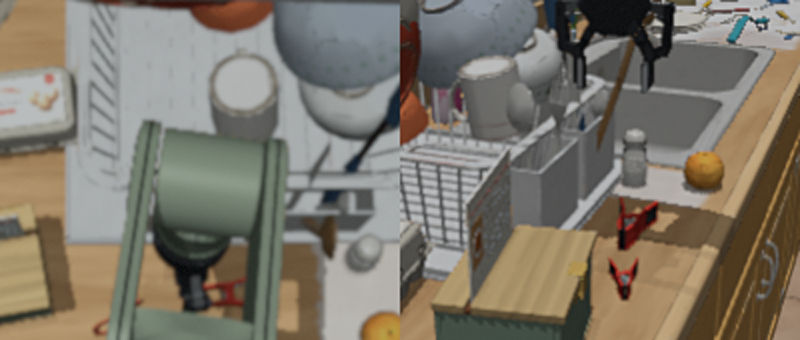

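The rack rim (about 0.10–0.16 m high, corner near x 0.60, y 0.03) stays clear if I hold the clip slightly above mid-height. I go over the edge first, then check from close by.

```bash
python3 -m jog '[{"wx":0,"wy":0,"wz":0,"dx":8,"dy":15,"dz":0,"grip":0},{"wx":0,"wy":0,"wz":0,"dx":17,"dy":24,"dz":0,"grip":0},{"wx":0,"wy":0,"wz":0,"dx":17,"dy":24,"dz":0,"grip":0},{"wx":0,"wy":0,"wz":0,"dx":8,"dy":13,"dz":0,"grip":0},{"wx":0,"wy":0,"wz":0,"dx":0,"dy":0,"dz":0,"grip":0},{"wx":0,"wy":0,"wz":0,"dx":0,"dy":0,"dz":0,"grip":0}]'
python3 - <<'E'
from h import *
c,T=cam("wrist"); f=vision.grab_frame("wrist"); 
find("wrist",T,["clip_left_tip","clip_right_tip","card_edge","recipe_card"])
cv2.imwrite("pics/w7.png",f)
E
```

```text
t: 13.0
eef_pos: [0.5615, 0.0544, 0.2692]
orientation: [-180.0, 0.0, 101.0]
ft_force: [-0.3, -0.5, 0.3]
opening: 0.204
grip_force: 29.7
wrist clip_left_tip 0.85 [0.5312 0.1384 0.2655]
wrist clip_left_tip 0.7 [0.4502 0.0323 0.0124]
wrist clip_left_tip 0.63 [0.5561 0.0897 0.246 ]
wrist clip_right_tip 0.85 [0.5644 0.1431 0.264 ]
wrist clip_right_tip 0.67 [0.4475 0.0396 0.0117]
wrist card_edge 0.76 [0.5523 0.1131 0.1598]
wrist card_edge 0.24 [0.5579 0.0619 0.2671]
wrist recipe_card 0.75 [0.5446 0.1851 0.1086]
```

View pics/w7.png

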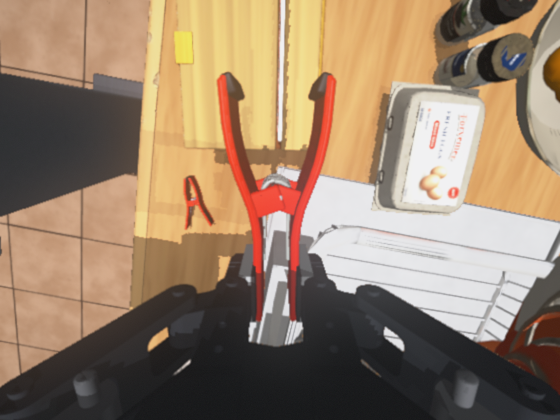

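The card is seen edge-on at column 281, parallel and midway between the jaw tips at (230,85) and (325,85). A two-view height check of the rack corner comes before the descent.

```bash
python3 - <<'E'
from h import *
c,T=cam("wrist")
for px in ([325,235],[345,230]):
  for z in (.04,.08,.12,.16): print(px,z,plane("wrist",T,[px],z).round(3))
E
```

```text
[325, 235] 0.04 [[ 0.639 -0.001  0.04 ]]
[325, 235] 0.08 [[0.629 0.013 0.08 ]]
[325, 235] 0.12 [[0.619 0.027 0.12 ]]
[325, 235] 0.16 [[0.609 0.041 0.16 ]]
[345, 230] 0.04 [[0.663 0.01  0.04 ]]
[345, 230] 0.08 [[0.65  0.023 0.08 ]]
[345, 230] 0.12 [[0.637 0.036 0.12 ]]
[345, 230] 0.16 [[0.624 0.049 0.16 ]]
```

The rim is at about 0.12 m and x ≥ 0.615, so it's clear. Descend.

```bash
python3 -m jog '[{"wx":0,"wy":0,"wz":0,"dx":0,"dy":1,"dz":10,"grip":0},{"wx":0,"wy":0,"wz":0,"dx":0,"dy":0,"dz":17,"grip":0},{"wx":0,"wy":0,"wz":0,"dx":0,"dy":0,"dz":20,"grip":0},{"wx":0,"wy":0,"wz":0,"dx":0,"dy":0,"dz":20,"grip":0},{"wx":0,"wy":0,"wz":0,"dx":0,"dy":0,"dz":17,"grip":0},{"wx":0,"wy":0,"wz":0,"dx":0,"dy":0,"dz":8,"grip":0},{"wx":0,"wy":0,"wz":0,"dx":0,"dy":0,"dz":0,"grip":0},{"wx":0,"wy":0,"wz":0,"dx":0,"dy":0,"dz":0,"grip":0},{"wx":0,"wy":0,"wz":0,"dx":0,"dy":0,"dz":0,"grip":0},{"wx":0,"wy":0,"wz":0,"dx":0,"dy":0,"dz":0,"grip":0}]'
python3 - <<'E'
from h import *
c,T=cam("wrist"); f=vision.grab_frame("wrist"); g=vision.grab_frame("side")
find("wrist",T,["clip_left_tip","clip_right_tip","card_edge","recipe_card"])
cv2.imwrite("pics/w8.png",cv2.resize(cv2.hconcat([f[0:210,140:420],g[110:320,130:410]]),None,fx=1.4,fy=1.4))
E
```

```text
t: 14.5
eef_pos: [0.5631, 0.055, 0.1778]
orientation: [179.9, 0.0, 101.0]
ft_force: [0.5, 0.1, -0.3]
opening: 0.204
grip_force: 29.7
wrist clip_left_tip 0.88 [0.4507 0.0327 0.0139]
wrist clip_left_tip 0.71 [0.5329 0.1369 0.1748]
wrist clip_right_tip 0.82 [0.4455 0.036  0.008 ]
wrist clip_right_tip 0.81 [0.5643 0.1441 0.1721]
wrist card_edge 0.68 [0.5648 0.1428 0.1687]
wrist recipe_card 0.91 [0.544  0.1839 0.108 ]
```

View pics/w8.png

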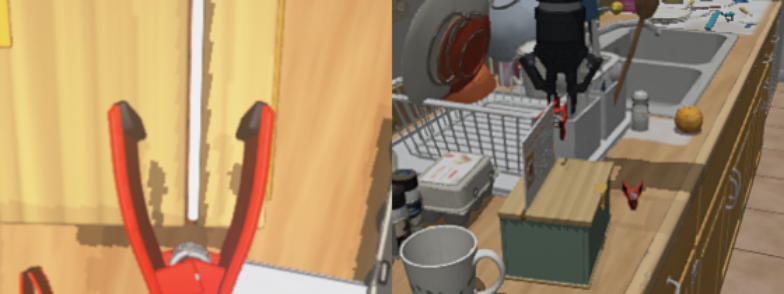

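The jaws straddle the card: card at column 193, tips at (125,115) and (262,115), clear on both sides and about 26 mm past the edge. Nothing around has shifted and the wrist force is about 0.

```bash
python3 -c "
from plant import workorder
print(workorder.job_done())"
```

```text
the job is handed in; nothing more can be done
None
```

I pressed the lid shut, and it looked latched with the card upright. The large red clip is held squeezed open around the card's right edge, tips about 26 mm past it and 15 mm above mid-height. I saw no contact with card or box; the job is handed in at about 14.6 s, and no verdict came back.

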